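Gauge the diameter of a drill core

ROBOT

A 7-joint arm with a two-finger parallel gripper is mounted at the origin on a cart in front of the work surface, level with it; the furniture and walls round the work are solid. World frame = base frame: x ahead of the robot, y to its left, z up, the work surface at z = 0. Lengths are in m, angles in rad, forces in N, time in s.
With the tool pointing down it reaches from about 0.425 to 0.925 m from the base axis. Payload 6.8 kg.
Tool frame: the origin (TCP) lies on the centre line of the jaws, within the pads' length; the fingertips stand 19 mm ahead of it and the grasp point (between the pads) is the TCP; z points along the fingers, y is the line along which they close (so a half turn about z gives the same grasp; the last joint's range is limited). The gripper opens to 85 mm and grips with 20 to 120 N. Pads are 22 mm wide; open, the fingers measure 114 mm over their backs; the gripper's body (76 mm by 85 mm) begins 54 mm behind the grasp point. The pads swing forward as they close: fully open they stand 13 mm farther back than shut.
Start: joints at [1.225, 0.477, 0.022, 1.555, -0.011, 1.109, -0.083], TCP at [0.159, -0.656, 0.25] pointing down, gripper open.
Joint ranges: [-2.96, 2.96], [-0.34, 2.1], [-1.41, 1.46], [0.24, 2.44], [-1.37, 4.51], [0.17, 1.92], [-2.96, 2.96]. Speed limits (rad/s): [2.39, 2.39, 3.14, 3.14, 3.14, 3.14, 3.14].

INTERFACE

Orientations are given as a rotation vector (axis times angle).
In Python, from bench import r gives the robot as it stands. The module is installed in compiled form; this text tells all that it offers.
- The arm moves only by the tool arm_command, never from a script. Its argument "rows" is a list of rows, each an object of numbers: "fingers": the opening, from -1 (shut) to 1 (fully open); "x", "y", "z": the shift along the tool's x, y, z in m; "ax", "ay", "az": the turn, a rotation vector about the tool's x, y, z in degrees. In form: [{"fingers": .., "x": .., "y": .., "z": .., "ax": .., "ay": .., "az": ..}, ...]. A call has 1 to 10 rows; each row shifts and turns the commanded pose from where the row before left it, along the tool's axes as they then stand; what a row does not reach is not made up. A row lasts 1/12 s, in which the tool goes at most 41.7 mm and 7.16 degrees, less where a joint would pass 70% of its speed; a pose out of reach is approached as far as the arm can. A call is refused whole if a number of a shift passes 0.0417 or a number of a turn 7.16, either way. A call with a gripper value outside its range is refused whole. The fingers move at their own pace and stop on an object; "grip_force" is the grip in N (left out, the last holds). Time passes only in rows, so rows that do not move let the fingers close. It gives the time, the measured TCP pose, the force, the opening and the grip force at its end, in the units of the state.
- r.get_obs(): the state, without advancing time (a new reading comes with each control period).
- r.grab_frame(name): name is "side" or "top" or "wrist"; returns a dict with "frame" (480x640x3 uint8, red, green, blue), "depth" (480x640 float32, m along the optical axis (not along the pixel's ray), 0 where there is no reading), "K" (3x3 intrinsics, pixels), "distortion" ([k1, k2, p1, p2, k3] as OpenCV has them; the pictures are not rectified), "world_from_camera" (4x4, takes a point from camera to world coordinates). Camera axes: x right, y down, z forward; pixel columns grow to the right and rows downward; lengths in m; the calibration is good to about 2 mm. A picture is of the moment at which its call begins.
- r.hand_in(): hands the job in; it is judged then, once.
The state is a dict: "clock": time; "joints": joint angles; "qvel": joint speeds; "tau": joint torques, N m; "tcp_pos": TCP position; "orientation": TCP orientation; "contact_force": force on the tool from outside, world axes, zero at the start; "moment": the same for the moment, N m; "grip_width": finger opening in m; "gripper_force": force on a finger pad.
Only numpy, scipy, OpenCV 4.12 (cv2) and the standard library are available. Lean on these libraries where they do the work, as an engineer would, in place of code of your own. Each camera call takes 0.05 s, during which the arm holds its last target. There are 200 camera calls.

TASK

Take the diameter of the short black asphalt core with the bench gauge, only by pushing with the fingertips: push the gauge's sliding jaw open wide enough, push the standing core along the bench in between the jaws until it is back against the rail, then push the jaw closed until the core is snug between the two jaw faces and still against the rail, and back away. The core is never lifted or tipped, the jaw's thumb plate is pushed and not pinched, and the pale grey core, the mallet and the caliper stay where they are.

Things in the scene. Friction and masses are not known exactly. Their poses are not given: they have to be found in the camera images.
- black_core: The core to be gauged: short black asphalt drill core, an upright cylinder 86 mm in diameter and 49 mm tall, about 0.7 kg (0.5 to 0.8), 3 to 6 N slides it; it stands on the bench in front of the gauge, to the left or the right. Origin at the centre of its underside; its z axis is its own axis (up); its yaw means nothing.
- grey_core: Bystander: pale grey core with a pale top, an upright cylinder 86 mm in diameter and 66 mm tall, standing in front of the gauge on the side where the black one is not. Origin at the centre of its underside. Leave it where it stands.
- gauge: Bench diameter gauge, fixed to the bench: a 297 mm aluminium rail with a fixed steel jaw (anvil) and a sliding jaw, open towards the robot. It has no floor: a core slides on the bench. Origin on the bench where the axis of a fully seated core stands; x is level and points away from the robot into the rail, y along the rail towards the anvil (about the robot's left), z up.
- anvil_face (a point): Point on the measuring face of the fixed jaw, at gauge x = 0, y = 43 mm, 24 mm above the bench. The blade is 18 mm thick (gauge y = 43 to 61 mm) and 45 mm high, and reaches from the rail forward to gauge x = -33 mm; 47 mm high where it is bolted over the rail, with 4 mm screw heads on top.
- fence_face (a point): Point on the front face of the rail (the fence the core goes back against), at gauge x = 43 mm, y = 0, 18 mm above the bench. The rail fills gauge x = 43 to 87 mm, y = -209 to +96 mm and is 37 mm high.
- jaw (a joint): Opening of the sliding jaw, m: the distance between the measuring faces, 0 shut, 0.150 fully open (end stop). Starts nearly shut, 0.025 to 0.060, too narrow for the core. It opens along gauge -y, away from the anvil, slides with about 2 N of friction and stays where it is left.
- jaw_face (a point): Point on the measuring face of the sliding jaw, at gauge x = 0, 24 mm above the bench. Its blade is 18 mm thick (to gauge -y of the face), 49 mm high, and reaches forward to gauge x = -33 mm. Its blue saddle over the rail is 75 mm long in gauge y, top 50 mm above the bench, with 4 mm screw heads. Axes as the gauge's.
- thumb_plate (a point): Centre of the black ribbed thumb plate standing on the jaw's saddle, 78 mm above the bench, at gauge x = 65 mm and 40 mm to gauge -y of the jaw face: 44 mm wide in gauge x, 12 mm thick in gauge y, from 50 to 100 mm above the bench. Push its +y side to open the jaw, its -y side to close it.
- mallet: Bystander: rubber mallet with wooden handle, 75 x 221 x 52 mm, lying near the right edge of the bench. Origin at the centre of its underside.
- caliper: Bystander: steel vernier caliper, 74 x 225 x 8 mm, lying at the left of the gauge. Origin at the centre of its underside.

How it is judged:
By the outcome, as a careful person would: the job done as asked, in the order asked, and still so for the second after the job is handed in, with the robot touching nothing.
It also fails if it takes over 72 s, if anything falls off the work surface, if the arm or the gripper's body presses on something with over 40 N, if the wrist force passes 120 N, or if a joint passes its speed limit or range.

## Working session

There is one attempt and no reset: what is moved stays moved. The work goes in short steps, Python scripts to look and compute and a tool call to move; the robot and the scene stay as the last step left them, time stands still between calls to the robot, and variables do not carry over. Pictures are saved under pics/ and viewed, at most 10 in all, crops included, and the job is handed in when it is done.

Besides the shell and the picture viewer there is one more tool, called after ">>>" as name(argument=value, ...) on one line, values as JSON. arm_command: Moves the arm, as the interface text tells. Its arguments: {"type":"object","properties":{"rows":{"type":"array"},"grip_force":{"type":"number"}},"required":["rows"]}

```bash
mkdir -p pics; cat > h.py <<'E'
import numpy as np, cv2
from bench import r
def grab(n):
    f=r.grab_frame(n); cv2.imwrite  # noqa
    return f
def cloud(f):
    h,w=f["depth"].shape
    u,v=np.meshgrid(np.arange(w),np.arange(h))
    p=cv2.undistortPoints(np.stack([u,v],-1).reshape(-1,1,2).astype(np.float64),f["K"],np.array(f["distortion"])).reshape(h,w,2)
    d=f["depth"].astype(float)
    P=np.stack([p[...,0]*d,p[...,1]*d,d],-1)
    T=np.array(f["world_from_camera"])
    W=P@T[:3,:3].T+T[:3,3]
    W[d==0]=np.nan
    return W
def save(f,n): cv2.imwrite("pics/"+n,f["frame"][:,:,::-1])
E
python3 - <<'E'
from h import *
f=r.grab_frame("top"); save(f,"top1.png"); np.savez("top1.npz",W=cloud(f),I=f["frame"])
g=r.grab_frame("side"); save(g,"side1.png")
print(r.get_obs()); print(f["world_from_camera"])
E
```

```text
{'clock': 0.1, 'joints': array([ 1.22486779,  0.47777553,  0.02233502,  1.55634083, -0.01147004,
        1.10929432, -0.08309151]), 'qvel': array([-0.00109566, -0.00172461, -0.00132041, -0.00143176,  0.00054069,
        0.00024511, -0.00050631]), 'tau': array([ 4.05095067e-03, -5.97760499e+01,  1.61377285e+00, -2.81954920e+01,
        1.28530574e-02,  5.10197977e-03,  2.77205663e-05]), 'tcp_pos': array([ 0.15889623, -0.65551896,  0.24938878]), 'orientation': array([-3.11775543e+00, -3.72580190e-01,  5.44148223e-04]), 'contact_force': array([ 0.03871617, -1.13614319,  0.1013639 ]), 'moment': array([ 0.02266825, -0.03116728,  0.01423129]), 'gripper_force': 0.0, 'grip_width': 0.08498560835198485}
[[ 9.72070664e-02 -9.71310213e-01  2.17042060e-01  2.52369336e-01]
 [-9.95264173e-01 -9.48922307e-02  2.10876993e-02 -5.17521169e-02]
 [ 1.12907519e-04 -2.18064059e-01 -9.75934451e-01  1.33418999e+00]
 [ 0.00000000e+00  0.00000000e+00  0.00000000e+00  1.00000000e+00]]
```

View pics/top1.png

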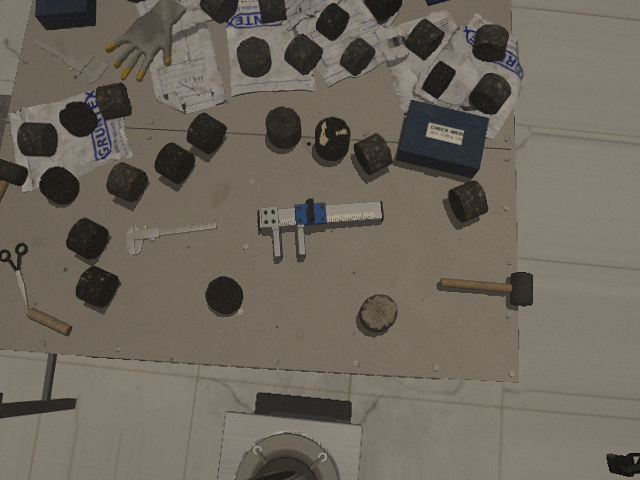

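View pics/side1.png

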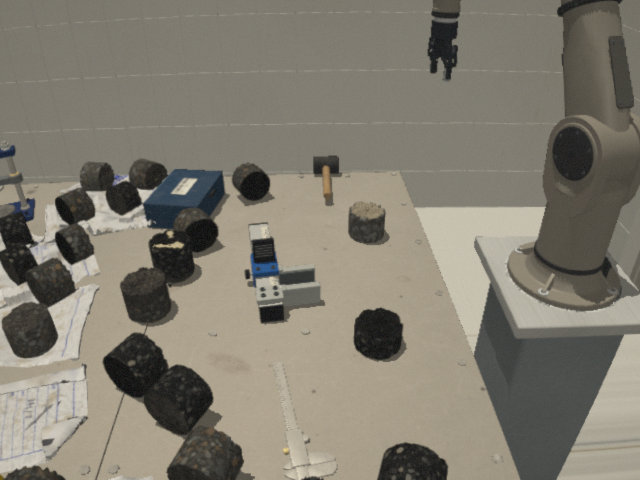

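Top view: black core at (224,295), on the left, and grey core at (378,314). The gauge rail runs (258–383, ~213), with the anvil blade at about (277,240), the jaw blade at (300,238) and the thumb plate at (310,210). Next I measure these in 3D.

```bash
cat > m.py <<'E'
from h import *
def circ(P):
    A=np.c_[2*P,np.ones(len(P))]; s=np.linalg.lstsq(A,(P**2).sum(1),rcond=None)[0]
    return s[:2],np.sqrt(s[2]+s[0]**2+s[1]**2)
def core(W,u,v,z0,z1,R=45):
    m=np.zeros(W.shape[:2],bool); m[max(v-R,0):v+R,max(u-R,0):u+R]=1
    m&=(W[...,2]>z0)&(W[...,2]<z1)
    P=W[m][:,:2].astype(np.float32)
    (c,rad)=cv2.minEnclosingCircle(P)
    return np.round(c,4),round(rad,4),np.round(P.mean(0),4),len(P),np.nanmedian(W[m][:,2])
E
python3 - <<'E'
from m import *
d=np.load("top1.npz"); W=d["W"]
print("bench z",np.nanmedian(W[330:345,260:330,2]), W[250,230])
print("black",core(W,224,295,.035,.06,28)); print("grey",core(W,378,314,.05,.08,28))
sub=W[190:270,245:395]
for nm,a,b in (("rail",.030,.041),("blades",.041,.047),("hi",.047,.06),("plate",.085,.11)):
    m=(sub[...,2]>a)&(sub[...,2]<b); P=sub[m]; 
    rc=cv2.minAreaRect(P[:,:2].astype(np.float32)); print(nm,m.sum(),np.round(cv2.boxPoints(rc),4).tolist(),rc[2])
np.set_printoptions(linewidth=250)
for v in (205,213,235,245,255): print(v,[int(1000*z) if z==z else -1 for z in W[v,252:340,2]])
for p in ((258,213),(383,213)): print(W[p[1],p[0]])
E
```

```text
bench z 0.00030650619249672495 [5.28946097e-01 1.98467350e-01 4.43426171e-04]
black (array([0.4144, 0.1934]), 0.0428, array([0.4134, 0.1925], dtype=float32), 1008, np.float64(0.04659365550219208))
grey (array([ 0.4067, -0.1714]), 0.043, array([ 0.4047, -0.1713], dtype=float32), 1059, np.float64(0.06516072611886559))
rail 1416 [[0.5, 0.10719999670982361], [0.5860999822616577, -0.18719999492168427], [0.7117999792098999, -0.15039999783039093], [0.6256999969482422, 0.14390000700950623]] 16.30314064025879
blades 548 [[0.5070000290870667, 0.11640000343322754], [0.5644999742507935, -0.18019999563694], [0.6869999766349792, -0.15649999678134918], [0.6294999718666077, 0.14020000398159027]] 10.97121524810791
hi 800 [[0.5080999732017517, 0.10520000010728836], [0.5393999814987183, -0.04659999907016754], [0.6610000133514404, -0.021400000900030136], [0.6295999884605408, 0.13030000030994415]] 11.68332576751709
plate 109 [[0.6046000123023987, 0.009399999864399433], [0.6071000099182129, -0.0035000001080334187], [0.6514999866485596, 0.005100000184029341], [0.6489999890327454, 0.017999999225139618]] 10.
[... 999 characters left out ...]
1, -2]
245 [2, 1, -1, 0, 0, 1, -5, 0, -1, 1, 1, 1, 1, 0, -3, 1, 4, -3, 2, 0, 3, -1, 44, 41, 41, 44, 47, 48, 37, 40, -2, 2, -1, 1, 0, -2, 7, -4, 3, -2, 3, -1, 0, 1, 0, 40, 45, 46, 45, 44, 44, 42, 45, 3, 2, 1, 2, -2, 0, 0, -5, -4, -1, 2, -5, 0, -1, 0, -1, 0, -3, -5, 1, 0, -3, -1, -2, 0, 3, 0, 3, -2, 5, 2, -1, -1, 1, 1]
255 [2, 4, 2, 0, -3, 0, 2, -2, 0, -2, 0, -1, 2, 5, 1, 0, 0, 1, -2, 0, 2, -1, 47, 46, 43, 44, 45, 41, 46, 36, 22, 1, 2, -1, 0, 2, -1, -3, 0, 0, 0, 0, 4, 1, 2, -1, 24, 31, 38, 39, 35, 35, 31, 26, -3, -7, 0, -3, 0, 0, -3, 1, 3, 3, 0, 6, 1, 0, -1, 4, -3, 0, -3, -4, 3, -1, 2, -5, -2, 0, 1, -4, 0, -1, 0, 0, 3, 3]
[0.61802797 0.13546231 0.04126574]
[ 0.64757374 -0.16543271  0.04077081]
```

```bash
cat >> m.py <<'E'
from scipy.optimize import minimize, differential_evolution
def hmap(q,P):
    x0,y0,t,o=q; c,s=np.cos(t),np.sin(t)
    dx,dy=P[:,0]-x0,P[:,1]-y0; x=c*dx+s*dy; y=-s*dx+c*dy
    h=np.zeros(len(P)); 
    B=lambda a,b,e,f,z: h.__setitem__((x>a)&(x<b)&(y>e)&(y<f),z)
    B(.043,.087,-.209,.096,.037)
    B(-.033,.043,.043,.061,.045); 
    jf=.043-o
    B(-.033,.043,jf-.018,jf,.049)
    B(.043,.087,jf-.0775,jf-.0025,.050)
    B(.043,.087,jf-.046,jf-.034,.100)
    B(.043,.087,.043,.096,.047)
    return h
def fitgauge(W,box=(185,275,240,400),guess=None):
    P=W[box[0]:box[1],box[2]:box[3]].reshape(-1,3); P=P[np.isfinite(P[:,2])]
    P=P[(P[:,2]>-.01)&(P[:,2]<.115)]
    f=lambda q: np.minimum(abs(hmap(q,P)-P[:,2]),.03).mean()
    b=[(.53,.6),(0,.08),(-.1,.25),(.01,.15)]
    r_=differential_evolution(f,b,seed=1,popsize=25,maxiter=200,tol=1e-8)
    return r_.x,r_.fun
E
python3 - <<'E'
from m import *
W=np.load("top1.npz")["W"]; print(fitgauge(W))
f=r.grab_frame("top"); print(fitgauge(cloud(f)))
g=r.grab_frame("side"); C=cloud(g); I=g["frame"]
print("side black",core(C,378,333,.03,.06,35),"grey",core(C,366,220,.05,.08,30))
print("fit side", fitgauge(C,(205,345,225,335)))
m=(C[...,2]>.09)&(C[...,2]<.11)&(C[...,0]>.55)&(C[...,0]<.7)&(abs(C[...,1])<.1); print("plate",C[m].mean(0))
E
```

```text
(array([0.55890417, 0.03043016, 0.17920937, 0.03811264]), np.float64(0.0032895000931046085))
(array([0.55885076, 0.03071672, 0.17847305, 0.03840773]), np.float64(0.003310603405176308))
side black (array([0.4165, 0.1939]), 0.0445, array([0.4183, 0.2008], dtype=float32), 1502, np.float64(0.04339890216062353)) grey (array([ 0.411 , -0.1692]), 0.0444, array([ 0.4103, -0.1606], dtype=float32), 642, np.float64(0.0626060074497628))
fit side (array([0.56162166, 0.02715884, 0.17552979, 0.03651641]), np.float64(0.005363395215762682))
plate [0.63060183 0.01026781 0.09582277]
```

>>> arm_command(rows=[{"fingers": -1, "az": 3.4}, {"fingers": -1, "x": 0.024, "y": -0.025}, {"fingers": -1, "x": 0.024, "y": -0.025}, {"fingers": -1, "x": 0.024, "y": -0.025}, {"fingers": -1, "x": 0.024, "y": -0.025}, {"fingers": -1, "x": 0.024, "y": -0.025}, {"fingers": -1, "x": 0.024, "y": -0.025}, {"fingers": -1, "x": 0.024, "y": -0.025}, {"fingers": -1, "x": 0.024, "y": -0.025}, {"fingers": -1, "x": 0.024, "y": -0.025}], grip_force=30)

```text
validation failed for argument at $.ro...
```

>>> arm_command(rows=[{"fingers": -1, "x": 0.024, "y": -0.025}, {"fingers": -1, "x": 0.024, "y": -0.025}, {"fingers": -1, "x": 0.024, "y": -0.025}, {"fingers": -1, "x": 0.024, "y": -0.025}, {"fingers": -1, "x": 0.024, "y": -0.025}, {"fingers": -1, "x": 0.024, "y": -0.025}, {"fingers": -1, "x": 0.024, "y": -0.025}, {"fingers": -1, "x": 0.024, "y": -0.025}, {"fingers": -1, "x": 0.024, "y": -0.025}, {"fingers": -1}])

```text
validation failed for argument at $.ro...
```

>>> arm_command(rows=[{"fingers": -1, "x": 0, "y": 0, "z": 0, "ax": 0, "ay": 0, "az": 3.4}, {"fingers": -1, "x": 0.024, "y": -0.025, "z": 0, "ax": 0, "ay": 0, "az": 0}], grip_force=30)

```text
clock: 0.37
tcp_pos: [0.1725, -0.6311, 0.2498]
orientation: [3.128, 0.262, -0.006]
contact_force: [0.3, -0.1, -0.6]
grip_width: 0.0642
gripper_force: 0.0
```

>>> arm_command(rows=[{"fingers": -1, "x": 0.024, "y": -0.025, "z": 0, "ax": 0, "ay": 0, "az": 0}, {"fingers": -1, "x": 0.024, "y": -0.025, "z": 0, "ax": 0, "ay": 0, "az": 0}, {"fingers": -1, "x": 0.024, "y": -0.025, "z": 0, "ax": 0, "ay": 0, "az": 0}, {"fingers": -1, "x": 0.024, "y": -0.025, "z": 0, "ax": 0, "ay": 0, "az": 0}, {"fingers": -1, "x": 0.024, "y": -0.025, "z": 0, "ax": 0, "ay": 0, "az": 0}, {"fingers": -1, "x": 0.024, "y": -0.025, "z": 0, "ax": 0, "ay": 0, "az": 0}, {"fingers": -1, "x": 0.024, "y": -0.025, "z": 0, "ax": 0, "ay": 0, "az": 0}, {"fingers": -1, "x": 0.024, "y": -0.025, "z": 0, "ax": 0, "ay": 0, "az": 0}, {"fingers": -1, "x": 0.024, "y": -0.025, "z": 0, "ax": 0, "ay": 0, "az": 0}, {"fingers": -1, "x": 0.024, "y": -0.025, "z": 0, "ax": 0, "ay": 0, "az": 0}])

```text
clock: 1.2
tcp_pos: [0.3706, -0.337, 0.2504]
orientation: [3.129, 0.28, 0.0]
contact_force: [0.4, 0.2, 0.0]
grip_width: -0.0001
gripper_force: 0.0
```

>>> arm_command(rows=[{"fingers": -1, "x": 0.024, "y": -0.025, "z": 0, "ax": 0, "ay": 0, "az": 0}, {"fingers": -1, "x": 0.024, "y": -0.025, "z": 0, "ax": 0, "ay": 0, "az": 0}, {"fingers": -1, "x": 0.024, "y": -0.025, "z": 0, "ax": 0, "ay": 0, "az": 0}, {"fingers": -1, "x": 0.024, "y": -0.025, "z": 0, "ax": 0, "ay": 0, "az": 0}, {"fingers": -1, "x": 0.024, "y": -0.025, "z": 0, "ax": 0, "ay": 0, "az": 0}, {"fingers": -1, "x": 0.024, "y": -0.025, "z": 0, "ax": 0, "ay": 0, "az": 0}, {"fingers": -1, "x": 0.024, "y": -0.025, "z": 0, "ax": 0, "ay": 0, "az": 0}, {"fingers": -1, "x": 0.024, "y": -0.025, "z": 0, "ax": 0, "ay": 0, "az": 0}, {"fingers": -1, "x": 0.024, "y": -0.025, "z": 0, "ax": 0, "ay": 0, "az": 0}, {"fingers": -1, "x": 0.024, "y": -0.025, "z": 0, "ax": 0, "ay": 0, "az": 0}])

```text
clock: 2.03
tcp_pos: [0.5624, -0.0485, 0.2503]
orientation: [3.129, 0.28, -0.0]
contact_force: [0.5, -1.0, -0.4]
grip_width: 0.0
gripper_force: 0.0
```

>>> arm_command(rows=[{"fingers": -1, "x": 0.024, "y": -0.025, "z": 0, "ax": 0, "ay": 0, "az": 0}, {"fingers": -1, "x": 0.024, "y": -0.025, "z": 0, "ax": 0, "ay": 0, "az": 0}, {"fingers": -1, "x": 0.024, "y": -0.025, "z": 0, "ax": 0, "ay": 0, "az": 0}, {"fingers": -1, "x": 0, "y": 0, "z": 0, "ax": 0, "ay": 0, "az": 0}, {"fingers": -1, "x": 0, "y": 0, "z": 0, "ax": 0, "ay": 0, "az": 0}, {"fingers": -1, "x": 0, "y": 0, "z": 0, "ax": 0, "ay": 0, "az": 0}])

```text
clock: 2.53
tcp_pos: [0.619, 0.036, 0.2498]
orientation: [3.128, 0.28, -0.002]
contact_force: [0.7, -0.4, 0.2]
grip_width: 0.0003
gripper_force: 0.0
```

>>> arm_command(rows=[{"fingers": -1, "x": 0.005, "y": -0.011, "z": 0.03, "ax": 0, "ay": 0, "az": 0}, {"fingers": -1, "x": 0, "y": 0, "z": 0.035, "ax": 0, "ay": 0, "az": 0}, {"fingers": -1, "x": 0, "y": 0, "z": 0.035, "ax": 0, "ay": 0, "az": 0}, {"fingers": -1, "x": 0, "y": 0, "z": 0.03, "ax": 0, "ay": 0, "az": 0}, {"fingers": -1, "x": 0, "y": 0, "z": 0.02, "ax": 0, "ay": 0, "az": 0}, {"fingers": -1, "x": 0, "y": 0, "z": 0.02, "ax": 0, "ay": 0, "az": 0}, {"fingers": -1, "x": 0, "y": 0, "z": 0, "ax": 0, "ay": 0, "az": 0}, {"fingers": -1, "x": 0, "y": 0, "z": 0, "ax": 0, "ay": 0, "az": 0}, {"fingers": -1, "x": 0, "y": 0, "z": 0, "ax": 0, "ay": 0, "az": 0}])

```text
clock: 3.28
tcp_pos: [0.623, 0.0474, 0.0817]
orientation: [3.129, 0.278, 0.002]
contact_force: [0.5, 0.0, 0.4]
grip_width: 0.0002
gripper_force: 0.0
```

```bash
python3 - <<'E'
from h import *
g=r.grab_frame("side"); cv2.imwrite("pics/side2.png",cv2.resize(g["frame"][150:390,200:440,::-1],(600,600)))
E
```

```text
(no output)
```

View pics/side2.png

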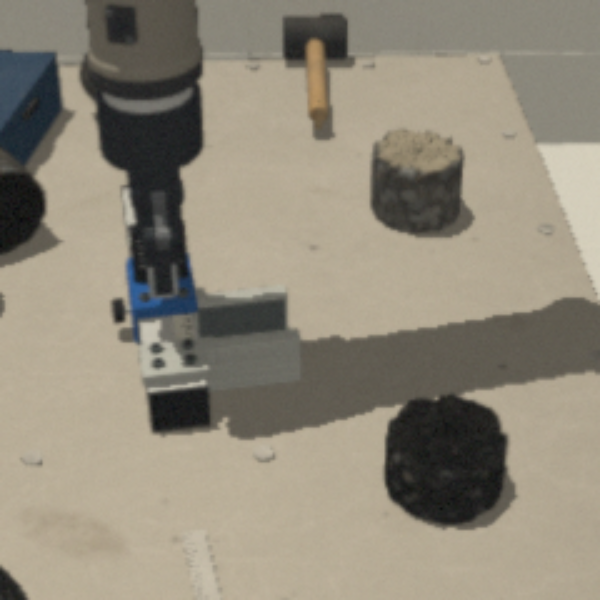

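Crop: the shut fingertips at (160,280) stand over the saddle on the anvil side of the thumb plate, clear of it. Now I push the jaw open.

>>> arm_command(rows=[{"fingers": -1, "x": 0, "y": 0.012, "z": 0, "ax": 0, "ay": 0, "az": 0}, {"fingers": -1, "x": 0, "y": 0.012, "z": 0, "ax": 0, "ay": 0, "az": 0}, {"fingers": -1, "x": 0, "y": 0.012, "z": 0, "ax": 0, "ay": 0, "az": 0}, {"fingers": -1, "x": 0, "y": 0.012, "z": 0, "ax": 0, "ay": 0, "az": 0}, {"fingers": -1, "x": 0, "y": 0.012, "z": 0, "ax": 0, "ay": 0, "az": 0}, {"fingers": -1, "x": 0, "y": 0.012, "z": 0, "ax": 0, "ay": 0, "az": 0}])

```text
clock: 3.83
tcp_pos: [0.6362, -0.0239, 0.0813]
orientation: [3.129, 0.279, 0.003]
contact_force: [-0.2, 3.2, 5.1]
grip_width: 0.0001
gripper_force: 3.0
```

>>> arm_command(rows=[{"fingers": -1, "x": 0, "y": 0.012, "z": 0, "ax": 0, "ay": 0, "az": 0}, {"fingers": -1, "x": 0, "y": 0.012, "z": 0, "ax": 0, "ay": 0, "az": 0}, {"fingers": -1, "x": 0, "y": 0.01, "z": 0, "ax": 0, "ay": 0, "az": 0}, {"fingers": -1, "x": 0, "y": 0.007, "z": 0, "ax": 0, "ay": 0, "az": 0}, {"fingers": -1, "x": 0, "y": 0, "z": 0, "ax": 0, "ay": 0, "az": 0}, {"fingers": -1, "x": 0, "y": 0, "z": 0, "ax": 0, "ay": 0, "az": 0}, {"fingers": -1, "x": 0, "y": 0, "z": 0, "ax": 0, "ay": 0, "az": 0}])

```text
clock: 4.42
tcp_pos: [0.6418, -0.0639, 0.0799]
orientation: [3.129, 0.278, -0.002]
contact_force: [0.6, 1.1, -1.5]
grip_width: 0.0005
gripper_force: 0.0
```

>>> arm_command(rows=[{"fingers": -1, "x": 0, "y": -0.02, "z": 0, "ax": 0, "ay": 0, "az": 0}, {"fingers": -1, "x": 0, "y": -0.02, "z": -0.03, "ax": 0, "ay": 0, "az": 0}, {"fingers": -1, "x": 0, "y": 0, "z": -0.04, "ax": 0, "ay": 0, "az": 0}, {"fingers": -1, "x": 0, "y": 0, "z": -0.03, "ax": 0, "ay": 0, "az": 0}, {"fingers": -1, "x": -0.025, "y": -0.025, "z": 0, "ax": 0, "ay": 0, "az": 7}, {"fingers": -1, "x": -0.025, "y": -0.025, "z": 0, "ax": 0, "ay": 0, "az": 7}])

```text
clock: 4.92
tcp_pos: [0.5807, 0.0188, 0.182]
orientation: [3.139, -0.118, 0.006]
contact_force: [-1.0, 1.3, 0.1]
grip_width: 0.0
gripper_force: 0.0
```

```bash
python3 - <<'E'
from m import *
f=r.grab_frame("top"); W=cloud(f); save(f,"top2.png"); print(fitgauge(W)); print(core(W,224,295,.035,.06,28))
E
```

```text
(array([0.55928043, 0.03085035, 0.17654244, 0.13364043]), np.float64(0.0033273537068399905))
(array([0.4135, 0.1944]), 0.043, array([0.4133, 0.1925], dtype=float32), 1017, np.float64(0.04638787642484732))
```

>>> arm_command(rows=[{"fingers": 0.18, "x": 0, "y": 0, "z": -0.01, "ax": 0, "ay": 0, "az": 7}, {"fingers": 0.18, "x": 0, "y": 0, "z": -0.01, "ax": 0, "ay": 0, "az": 7}, {"fingers": 0.18, "x": 0, "y": 0, "z": 0, "ax": 0, "ay": 0, "az": 7}, {"fingers": 0.18, "x": 0, "y": 0, "z": 0, "ax": 0, "ay": 0, "az": 7}, {"fingers": 0.18, "x": 0, "y": 0, "z": 0, "ax": 0, "ay": 0, "az": 7}, {"fingers": 0.18, "x": 0, "y": 0, "z": 0, "ax": 0, "ay": 0, "az": 7}, {"fingers": 0.18, "x": 0, "y": 0, "z": 0, "ax": 0, "ay": 0, "az": 7}, {"fingers": 0.18, "x": 0, "y": 0, "z": 0, "ax": 0, "ay": 0, "az": 7}, {"fingers": 0.18, "x": 0, "y": 0, "z": 0, "ax": 0, "ay": 0, "az": 0}, {"fingers": 0.18, "x": 0, "y": 0, "z": 0, "ax": 0, "ay": 0, "az": 0}])

```text
clock: 5.8
tcp_pos: [0.5793, 0.0204, 0.1998]
orientation: [2.726, -1.559, -0.002]
contact_force: [0.0, 0.3, 0.0]
grip_width: 0.0503
gripper_force: 0.0
```

```bash
cat > n.py <<'E'
from h import *
from scipy.spatial.transform import Rotation as R
O=np.array([.559,.0305]); T=.1775
Rg=np.array([[np.cos(T),-np.sin(T)],[np.sin(T),np.cos(T)]])
def g2w(p): return O+Rg@np.array(p)
def w2g(p): return Rg.T@(np.array(p)-O)
def st():
    o=r.get_obs(); M=R.from_rotvec(o["orientation"]).as_matrix()
    return o,M
def to(pts,z=None):  # gauge waypoints -> successive tool-axis shifts
    o,M=st(); p=o["tcp_pos"].copy()
    yaw=np.degrees(np.arctan2(M[1,0],M[0,0])); 
    print("t",o["clock"],"tcp g",np.round(w2g(p[:2]),4),"z",round(p[2],4),"yaw",round(yaw,2),"gauge yaw",round(np.degrees(T),2),"F",np.round(o["contact_force"],1),"gw",round(o["grip_width"],4),"j7",np.round(o["joints"][[0,6]],2))
    for q in pts:
        w=np.r_[g2w(q[:2]),q[2]]; print(q,"w",np.round(w,3),"shift",np.round(M.T@(w-p),4)); p=w
E
python3 - <<'E'
from n import *
to([(-.138,.253,.2),(-.138,.253,.033),(-.106,.063,.033),(-.071,.028,.033)])
E
```

```text
t 5.8 tcp g [ 0.0182 -0.0135] z 0.1998 yaw -59.51 gauge yaw 10.17 F [0.  0.3 0. ] gw 0.0503 j7 [-0.05 -2.8 ]
(-0.138, 0.253, 0.2) w [0.378 0.255 0.2  ] shift [-3.042e-01  5.390e-02 -1.000e-04]
(-0.138, 0.253, 0.033) w [0.378 0.255 0.033] shift [ 1.00e-04 -2.00e-04  1.67e-01]
(-0.106, 0.063, 0.033) w [0.444 0.074 0.033] shift [ 0.1893  0.036  -0.    ]
(-0.071, 0.028, 0.033) w [0.484 0.046 0.033] shift [ 0.045  -0.0207 -0.    ]
```

>>> arm_command(rows=[{"fingers": 0.18, "x": 0, "y": 0, "z": 0, "ax": 0, "ay": 0, "az": -6.9}, {"fingers": 0.18, "x": 0, "y": 0, "z": 0, "ax": 0, "ay": 0, "az": -6.9}, {"fingers": 0.18, "x": 0, "y": 0, "z": 0, "ax": 0, "ay": 0, "az": -6.9}, {"fingers": 0.18, "x": 0, "y": 0, "z": 0, "ax": 0, "ay": 0, "az": -6.9}, {"fingers": 0.18, "x": 0, "y": 0, "z": 0, "ax": 0, "ay": 0, "az": -6.9}, {"fingers": 0.18, "x": 0, "y": 0, "z": 0, "ax": 0, "ay": 0, "az": -6.9}, {"fingers": 0.18, "x": 0, "y": 0, "z": 0, "ax": 0, "ay": 0, "az": -6.9}, {"fingers": 0.18, "x": 0, "y": 0, "z": 0, "ax": 0, "ay": 0, "az": -6.9}, {"fingers": 0.18, "x": 0, "y": 0, "z": 0, "ax": 0, "ay": 0, "az": -6.9}, {"fingers": 0.18, "x": 0, "y": 0, "z": 0, "ax": 0, "ay": 0, "az": -6.9}])

```text
clock: 6.63
tcp_pos: [0.5796, 0.0201, 0.2]
orientation: [3.13, 0.269, -0.001]
contact_force: [0.3, -0.1, -0.2]
grip_width: 0.0502
gripper_force: 0.0
```

>>> arm_command(rows=[{"fingers": 0.18, "x": 0, "y": 0, "z": 0, "ax": 0, "ay": 0, "az": -6.9}, {"fingers": 0.18, "x": 0, "y": 0, "z": 0, "ax": 0, "ay": 0, "az": -6.9}, {"fingers": 0.18, "x": 0, "y": 0, "z": 0, "ax": 0, "ay": 0, "az": -6.9}, {"fingers": 0.18, "x": 0, "y": 0, "z": 0, "ax": 0, "ay": 0, "az": -6.9}, {"fingers": 0.18, "x": 0, "y": 0, "z": 0, "ax": 0, "ay": 0, "az": -6.9}, {"fingers": 0.18, "x": 0, "y": 0, "z": 0, "ax": 0, "ay": 0, "az": -6.9}, {"fingers": 0.18, "x": 0, "y": 0, "z": 0, "ax": 0, "ay": 0, "az": -6.9}, {"fingers": 0.18, "x": 0, "y": 0, "z": 0, "ax": 0, "ay": 0, "az": -6.9}, {"fingers": 0.18, "x": 0, "y": 0, "z": 0, "ax": 0, "ay": 0, "az": -6.9}, {"fingers": 0.18, "x": 0, "y": 0, "z": 0, "ax": 0, "ay": 0, "az": -6.9}])

```text
clock: 7.47
tcp_pos: [0.5797, 0.02, 0.2001]
orientation: [-2.427, -1.994, 0.001]
contact_force: [-0.0, -0.1, -0.3]
grip_width: 0.0499
gripper_force: 0.0
```

>>> arm_command(rows=[{"fingers": 0.18, "x": 0, "y": 0, "z": 0, "ax": 0, "ay": 0, "az": -6.9}, {"fingers": 0.18, "x": 0, "y": 0, "z": 0, "ax": 0, "ay": 0, "az": -6.9}, {"fingers": 0.18, "x": 0, "y": 0, "z": 0, "ax": 0, "ay": 0, "az": -6.9}, {"fingers": 0.18, "x": 0, "y": 0, "z": 0, "ax": 0, "ay": 0, "az": -6.9}, {"fingers": 0.18, "x": 0, "y": 0, "z": 0, "ax": 0, "ay": 0, "az": -6.9}, {"fingers": 0.18, "x": 0, "y": 0, "z": 0, "ax": 0, "ay": 0, "az": -6.9}, {"fingers": 0.18, "x": 0, "y": 0, "z": 0, "ax": 0, "ay": 0, "az": 0}, {"fingers": 0.18, "x": 0, "y": 0, "z": 0, "ax": 0, "ay": 0, "az": 0}])

```text
clock: 8.13
tcp_pos: [0.5797, 0.02, 0.2001]
orientation: [-1.581, -2.714, -0.0]
contact_force: [0.6, 0.5, -0.1]
grip_width: 0.0501
gripper_force: 0.0
```

```bash
python3 - <<'E'
from n import *
to([(-.138,.253,.2),(-.138,.253,.033),(-.106,.063,.033),(-.071,.028,.033)])
E
```

```text
t 8.1333 tcp g [ 0.0185 -0.014 ] z 0.2001 yaw 119.55 gauge yaw 10.17 F [ 0.6  0.5 -0.1] gw 0.0501 j7 [0.44 0.04]
(-0.138, 0.253, 0.2) w [0.378 0.255 0.2  ] shift [ 3.038e-01 -5.910e-02  2.000e-04]
(-0.138, 0.253, 0.033) w [0.378 0.255 0.033] shift [-1.00e-04  1.00e-04  1.67e-01]
(-0.106, 0.063, 0.033) w [0.444 0.074 0.033] shift [-1.899e-01 -3.290e-02 -1.000e-04]
(-0.071, 0.028, 0.033) w [0.484 0.046 0.033] shift [-0.0446  0.0214 -0.    ]
```

>>> arm_command(rows=[{"fingers": 0.18, "x": 0.0338, "y": -0.0066, "z": 0, "ax": 0, "ay": 0, "az": 0}, {"fingers": 0.18, "x": 0.0338, "y": -0.0066, "z": 0, "ax": 0, "ay": 0, "az": 0}, {"fingers": 0.18, "x": 0.0338, "y": -0.0066, "z": 0, "ax": 0, "ay": 0, "az": 0}, {"fingers": 0.18, "x": 0.0338, "y": -0.0066, "z": 0, "ax": 0, "ay": 0, "az": 0}, {"fingers": 0.18, "x": 0.0338, "y": -0.0066, "z": 0, "ax": 0, "ay": 0, "az": 0}, {"fingers": 0.18, "x": 0.0338, "y": -0.0066, "z": 0, "ax": 0, "ay": 0, "az": 0}, {"fingers": 0.18, "x": 0.0338, "y": -0.0066, "z": 0, "ax": 0, "ay": 0, "az": 0}, {"fingers": 0.18, "x": 0.0338, "y": -0.0066, "z": 0, "ax": 0, "ay": 0, "az": 0}, {"fingers": 0.18, "x": 0.0338, "y": -0.0066, "z": 0, "ax": 0, "ay": 0, "az": 0}, {"fingers": 0.18, "x": 0, "y": 0, "z": 0, "ax": 0, "ay": 0, "az": 0}])

```text
clock: 8.97
tcp_pos: [0.3733, 0.2607, 0.2012]
orientation: [-1.569, -2.721, -0.004]
contact_force: [-0.7, 0.4, -0.4]
grip_width: 0.0503
gripper_force: 0.0
```

>>> arm_command(rows=[{"fingers": 0.18, "x": 0, "y": 0, "z": 0.02, "ax": 0, "ay": 0, "az": 0}, {"fingers": 0.18, "x": 0, "y": 0, "z": 0.03, "ax": 0, "ay": 0, "az": 0}, {"fingers": 0.18, "x": 0, "y": 0, "z": 0.02, "ax": 0, "ay": 0, "az": 0}, {"fingers": 0.18, "x": 0, "y": 0, "z": 0.02, "ax": 0, "ay": 0, "az": 0}, {"fingers": 0.18, "x": 0, "y": 0, "z": 0, "ax": 0, "ay": 0, "az": 0}, {"fingers": 0.18, "x": 0, "y": 0, "z": 0, "ax": 0, "ay": 0, "az": 0}])

```text
clock: 9.47
tcp_pos: [0.3774, 0.2551, 0.11]
orientation: [-1.58, -2.714, 0.003]
contact_force: [-0.4, 0.4, 0.9]
grip_width: 0.0505
gripper_force: 0.0
```

```bash
python3 - <<'E'
from n import *
to([(-.138,.253,.033),(-.106,.063,.033),(-.071,.028,.033)])
f=r.grab_frame("top"); cv2.imwrite("pics/top3.png",cv2.resize(f["frame"][180:380,140:407,::-1],(800,600)))
E
```

```text
t 9.4667 tcp g [-0.1391  0.2532] z 0.11 yaw 119.6 gauge yaw 10.17 F [-0.4  0.4  0.9] gw 0.0505 j7 [-0.04 -0.67]
(-0.138, 0.253, 0.033) w [0.378 0.255 0.033] shift [-0.0005  0.0011  0.077 ]
(-0.106, 0.063, 0.033) w [0.444 0.074 0.033] shift [-0.1898 -0.033   0.    ]
(-0.071, 0.028, 0.033) w [0.484 0.046 0.033] shift [-0.0446  0.0214 -0.    ]
```

View pics/top3.png

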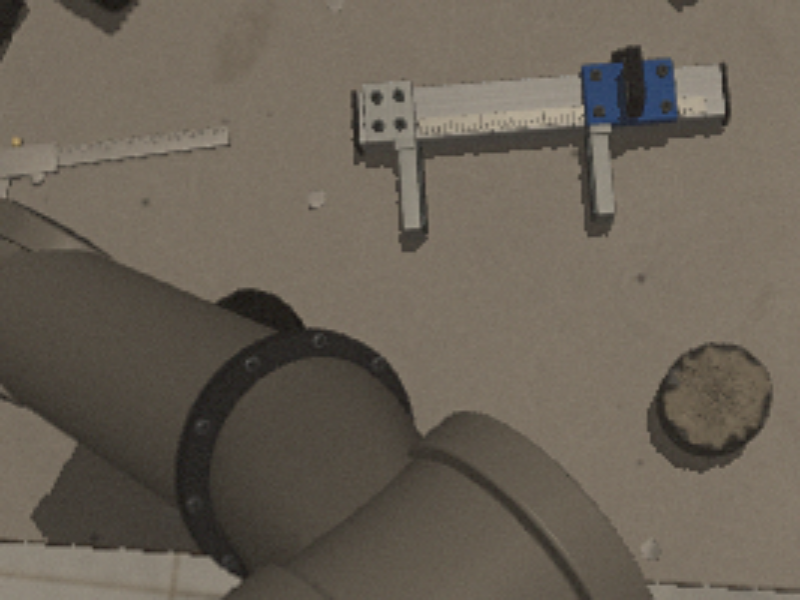

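Crop: jaw wide open (anvil blade at (412,190), jaw blade at (600,180)), the grey core is undisturbed at (713,400), and the arm's forearm hides the black core. Next I lower behind the core and push.

>>> arm_command(rows=[{"fingers": 0.18, "x": 0, "y": 0.001, "z": 0.02, "ax": 0, "ay": 0, "az": 0}, {"fingers": 0.18, "x": 0, "y": 0, "z": 0.02, "ax": 0, "ay": 0, "az": 0}, {"fingers": 0.18, "x": 0, "y": 0, "z": 0.02, "ax": 0, "ay": 0, "az": 0}, {"fingers": 0.18, "x": 0, "y": 0, "z": 0.017, "ax": 0, "ay": 0, "az": 0}, {"fingers": 0.18, "x": 0, "y": 0, "z": 0, "ax": 0, "ay": 0, "az": 0}, {"fingers": 0.18, "x": 0, "y": 0, "z": 0, "ax": 0, "ay": 0, "az": 0}])

```text
clock: 10.02
tcp_pos: [0.3792, 0.2562, 0.0342]
orientation: [1.58, 2.715, 0.001]
contact_force: [0.4, -0.6, -0.1]
grip_width: 0.0502
gripper_force: 0.0
```

>>> arm_command(rows=[{"fingers": 0.18, "x": -0.01, "y": -0.0017, "z": 0, "ax": 0, "ay": 0, "az": 0}, {"fingers": 0.18, "x": -0.01, "y": -0.0017, "z": 0, "ax": 0, "ay": 0, "az": 0}, {"fingers": 0.18, "x": -0.01, "y": -0.0017, "z": 0, "ax": 0, "ay": 0, "az": 0}, {"fingers": 0.18, "x": -0.01, "y": -0.0017, "z": 0, "ax": 0, "ay": 0, "az": 0}, {"fingers": 0.18, "x": -0.01, "y": -0.0017, "z": 0, "ax": 0, "ay": 0, "az": 0}])

```text
clock: 10.43
tcp_pos: [0.3975, 0.209, 0.0345]
orientation: [1.579, 2.715, 0.008]
contact_force: [-2.3, 6.1, 1.6]
grip_width: 0.0501
gripper_force: 2.7
```

```bash
python3 - <<'E'
from m import *
from n import *
to([(-.106,.063,.033),(-.071,.028,.033)])
g=r.grab_frame("side"); cv2.imwrite("pics/side3.png",cv2.resize(g["frame"][190:420,250:550,::-1],(780,598)))
E
```

```text
t 10.4333 tcp g [-0.1274  0.2042] z 0.0345 yaw 119.64 gauge yaw 10.17 F [-2.3  6.1  1.6] gw 0.0501 j7 [-0.05 -0.71]
(-0.106, 0.063, 0.033) w [0.444 0.074 0.033] shift [-0.1403 -0.0269  0.0011]
(-0.071, 0.028, 0.033) w [0.484 0.046 0.033] shift [-0.0447  0.0213  0.    ]
```

View pics/side3.png

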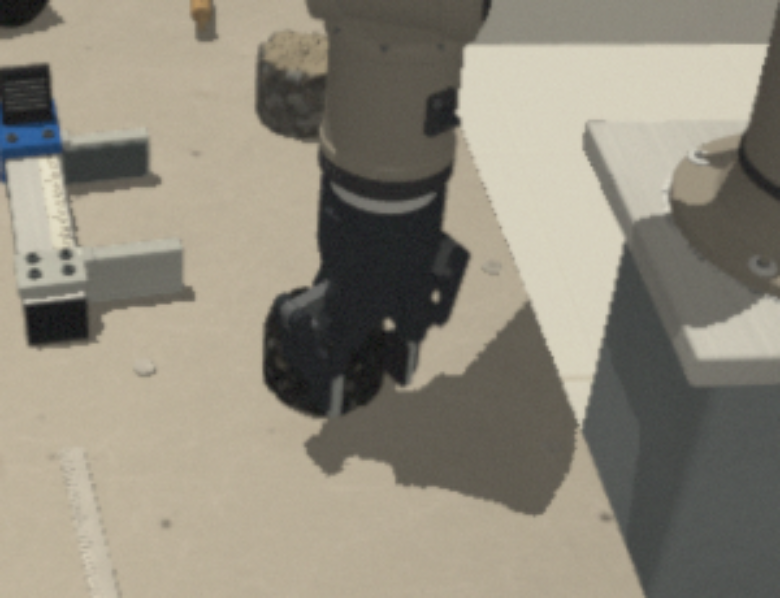

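Crop: the core at (325,350) sits between the two fingers (about (335,390) and (405,360)), clear of the anvil blade. I continue the push.

>>> arm_command(rows=[{"fingers": 0.18, "x": -0.0117, "y": -0.0022, "z": 0, "ax": 0, "ay": 0, "az": 0}, {"fingers": 0.18, "x": -0.0117, "y": -0.0022, "z": 0, "ax": 0, "ay": 0, "az": 0}, {"fingers": 0.18, "x": -0.0117, "y": -0.0022, "z": 0, "ax": 0, "ay": 0, "az": 0}, {"fingers": 0.18, "x": -0.0117, "y": -0.0022, "z": 0, "ax": 0, "ay": 0, "az": 0}, {"fingers": 0.18, "x": -0.0117, "y": -0.0022, "z": 0, "ax": 0, "ay": 0, "az": 0}, {"fingers": 0.18, "x": -0.0117, "y": -0.0022, "z": 0, "ax": 0, "ay": 0, "az": 0}, {"fingers": 0.18, "x": 0, "y": 0, "z": 0, "ax": 0, "ay": 0, "az": 0}])

```text
clock: 11.07
tcp_pos: [0.4204, 0.1388, 0.0338]
orientation: [1.583, 2.712, 0.001]
contact_force: [1.2, 0.6, -0.1]
grip_width: 0.0504
gripper_force: 0.2
```

```bash
python3 - <<'E'
from m import *
from n import *
to([(-.106,.063,.033),(-.076,.030,.033)])
def blk(n):
    f=r.grab_frame(n); W=cloud(f); I=f["frame"].max(-1)
    G=(W[...,:2]-O)@Rg
    m=(W[...,2]>.025)&(W[...,2]<.055)&(I<75)&(G[...,0]<-.02)&(G[...,0]>-.17)&(G[...,1]>-.1)&(G[...,1]<.2)
    P=G[m]; print(n,len(P),P.min(0),P.max(0))
blk("side"); blk("top")
E
```

```text
t 11.0667 tcp g [-0.1173  0.131 ] z 0.0338 yaw 119.45 gauge yaw 10.17 F [ 1.2  0.6 -0.1] gw 0.0504 j7 [ 0.11 -0.56]
(-0.106, 0.063, 0.033) w [0.444 0.074 0.033] shift [-0.0679 -0.0118  0.0008]
(-0.076, 0.03, 0.033) w [0.479 0.047 0.033] shift [-0.0411  0.0174  0.    ]
side 602 [-0.15325896 -0.09372646] [-0.0201748   0.15268212]
top 27 [-0.03553583 -0.0992351 ] [-0.02078793  0.05888952]
```

>>> arm_command(rows=[{"fingers": 0.18, "x": -0.0113, "y": -0.002, "z": 0, "ax": 0, "ay": 0, "az": 0}, {"fingers": 0.18, "x": -0.0113, "y": -0.002, "z": 0, "ax": 0, "ay": 0, "az": 0}, {"fingers": 0.18, "x": -0.0113, "y": -0.002, "z": 0, "ax": 0, "ay": 0, "az": 0}, {"fingers": 0.18, "x": -0.0113, "y": -0.002, "z": 0, "ax": 0, "ay": 0, "az": 0}, {"fingers": 0.18, "x": -0.0113, "y": -0.002, "z": 0, "ax": 0, "ay": 0, "az": 0}, {"fingers": 0.18, "x": -0.0113, "y": -0.002, "z": 0, "ax": 0, "ay": 0, "az": 0}, {"fingers": 0.18, "x": 0, "y": 0, "z": 0, "ax": 0, "ay": 0, "az": 0}, {"fingers": 0.18, "x": 0, "y": 0, "z": 0, "ax": 0, "ay": 0, "az": 0}])

```text
clock: 11.83
tcp_pos: [0.4421, 0.0754, 0.0333]
orientation: [-1.581, -2.715, 0.001]
contact_force: [0.0, -0.2, 0.4]
grip_width: 0.0505
gripper_force: 0.0
```

```bash
python3 - <<'E'
from n import *
to([(-.077,.030,.033)])
f=r.grab_frame("side"); cv2.imwrite("pics/side4.png",cv2.resize(f["frame"][190:420,200:500,::-1],(780,598)))
E
```

```text
t 11.8333 tcp g [-0.1071  0.0648] z 0.0333 yaw 119.56 gauge yaw 10.17 F [ 0.  -0.2  0.4] gw 0.0505 j7 [ 0.26 -0.4 ]
(-0.077, 0.03, 0.033) w [0.478 0.046 0.033] shift [-0.0428  0.0169  0.0003]
```

View pics/side4.png

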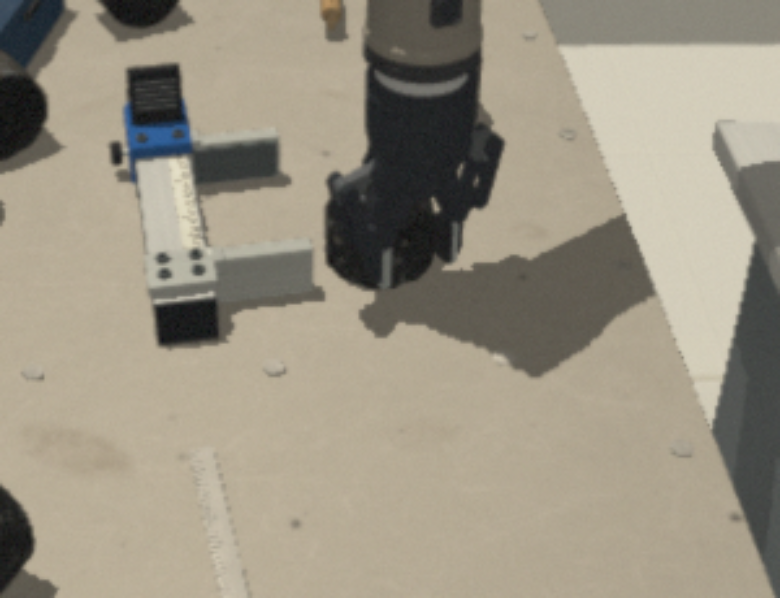

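Crop: the core at (375,235) is cradled in front of the anvil tip (312,270), with a small gap, and level with the mouth. I push diagonally to line it up.

>>> arm_command(rows=[{"fingers": 0.18, "x": -0.0086, "y": 0.0034, "z": 0, "ax": 0, "ay": 0, "az": 0}, {"fingers": 0.18, "x": -0.0086, "y": 0.0034, "z": 0, "ax": 0, "ay": 0, "az": 0}, {"fingers": 0.18, "x": -0.0086, "y": 0.0034, "z": 0, "ax": 0, "ay": 0, "az": 0}, {"fingers": 0.18, "x": -0.0086, "y": 0.0034, "z": 0, "ax": 0, "ay": 0, "az": 0}, {"fingers": 0.18, "x": -0.0086, "y": 0.0034, "z": 0, "ax": 0, "ay": 0, "az": 0}, {"fingers": 0.18, "x": 0, "y": 0, "z": 0, "ax": 0, "ay": 0, "az": 0}, {"fingers": 0.18, "x": 0, "y": 0, "z": 0, "ax": 0, "ay": 0, "az": 0}])

```text
clock: 12.47
tcp_pos: [0.4782, 0.047, 0.0332]
orientation: [-1.579, -2.715, 0.001]
contact_force: [-0.7, 0.4, 0.1]
grip_width: 0.0506
gripper_force: 0.8
```

>>> arm_command(rows=[{"fingers": 0.18, "x": 0.015, "y": 0, "z": 0, "ax": 0, "ay": 0, "az": 0}, {"fingers": 0.18, "x": 0.015, "y": 0.005, "z": -0.015, "ax": 0, "ay": 0, "az": 0}, {"fingers": 0.18, "x": 0.005, "y": 0.01, "z": -0.03, "ax": 0, "ay": 0, "az": 0}, {"fingers": 0.18, "x": 0, "y": 0, "z": -0.03, "ax": 0, "ay": 0, "az": 0}, {"fingers": 0.18, "x": 0, "y": 0, "z": -0.03, "ax": 0, "ay": 0, "az": 0}, {"fingers": 0.18, "x": 0, "y": 0, "z": -0.02, "ax": 0, "ay": 0, "az": 0}])

```text
clock: 12.97
tcp_pos: [0.4747, 0.0854, 0.1607]
orientation: [1.577, 2.715, 0.001]
contact_force: [1.8, -0.9, 0.2]
grip_width: 0.0508
gripper_force: 0.0
```

>>> arm_command(rows=[{"fingers": 0.18, "x": 0, "y": 0, "z": -0.01, "ax": 0, "ay": 0, "az": -7.06}, {"fingers": 0.18, "x": 0, "y": 0, "z": -0.01, "ax": 0, "ay": 0, "az": -7.06}, {"fingers": 0.18, "x": 0, "y": 0, "z": 0, "ax": 0, "ay": 0, "az": -7.06}, {"fingers": 0.18, "x": 0, "y": 0, "z": 0, "ax": 0, "ay": 0, "az": -7.06}, {"fingers": 0.18, "x": 0, "y": 0, "z": 0, "ax": 0, "ay": 0, "az": -7.06}, {"fingers": 0.18, "x": 0, "y": 0, "z": 0, "ax": 0, "ay": 0, "az": -7.06}, {"fingers": 0.18, "x": 0, "y": 0, "z": 0, "ax": 0, "ay": 0, "az": -7.06}, {"fingers": 0.18, "x": 0, "y": 0, "z": 0, "ax": 0, "ay": 0, "az": -7.06}, {"fingers": 0.18, "x": 0, "y": 0, "z": 0, "ax": 0, "ay": 0, "az": -7.06}, {"fingers": 0.18, "x": 0, "y": 0, "z": 0, "ax": 0, "ay": 0, "az": -7.06}])

```text
clock: 13.8
tcp_pos: [0.474, 0.0844, 0.1782]
orientation: [-0.29, 3.128, -0.002]
contact_force: [0.0, -0.4, 0.7]
grip_width: 0.0504
gripper_force: 0.0
```

```bash
python3 - <<'E'
from m import *
from n import *
g=r.grab_frame("side"); W=cloud(g); I=g["frame"].max(-1)
G=(W[...,:2]-O)@Rg
m=(W[...,2]>.008)&(W[...,2]<.055)&(I<80)&(G[...,0]<-.00)&(G[...,0]>-.12)&(G[...,1]>-.08)&(G[...,1]<.04)
n_,l,s,c=cv2.connectedComponentsWithStats(m.astype(np.uint8)); k=1+s[1:,4].argmax(); P=G[l==k].astype(np.float32)
print("core g",cv2.minEnclosingCircle(P),s[k],P.min(0),P.max(0))
to([(-.125,-.015,.18),(-.125,-.015,.033),(-.046,-.002,.033)])
cv2.imwrite("pics/side5.png",cv2.resize(g["frame"][190:420,200:500,::-1],(780,598)))
E
```

```text
core g ((-0.0590481162071228, -0.007875076495110989), 0.04331757873296738) [ 308  251   41   38 1249] [-0.10158543 -0.0472448 ] [-0.01859935  0.03251776]
t 13.85 tcp g [-0.0742  0.0679] z 0.1779 yaw -169.03 gauge yaw 10.17 F [ 0.3 -0.4 -0.8] gw 0.0504 j7 [0.63 0.94]
(-0.125, -0.015, 0.18) w [ 0.439 -0.006  0.18 ] shift [ 0.0519 -0.0822 -0.002 ]
(-0.125, -0.015, 0.033) w [ 0.439 -0.006  0.033] shift [-1.00e-04  1.00e-04  1.47e-01]
(-0.046, -0.002, 0.033) w [0.514 0.02  0.033] shift [-0.0792  0.0119 -0.0001]
```

View pics/side5.png

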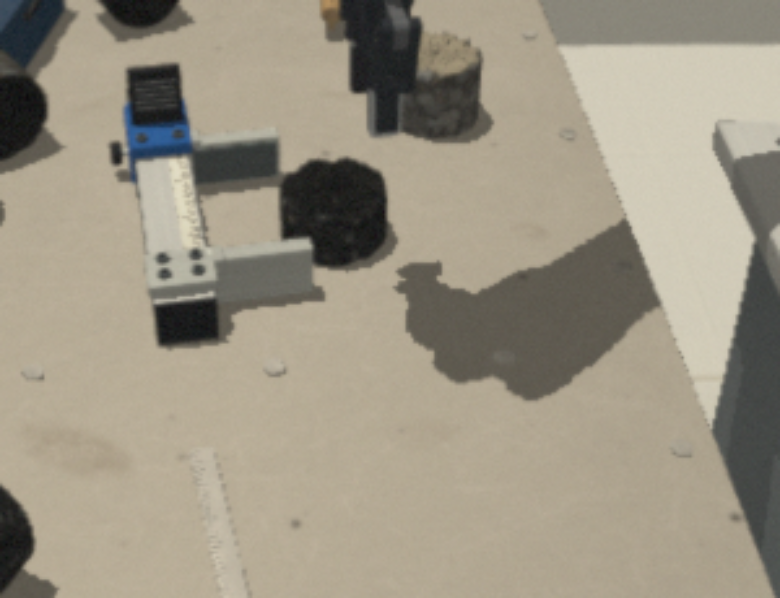

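Crop: the core stands at (335,210) in the mouth between anvil blade (265,270) and jaw blade (235,155), at gauge about (-0.059, -0.01). I go behind it and push it in.

>>> arm_command(rows=[{"fingers": 0.18, "x": 0.0173, "y": -0.027, "z": 0, "ax": 0, "ay": 0, "az": 0.8}, {"fingers": 0.18, "x": 0.018, "y": -0.027, "z": 0, "ax": 0, "ay": 0, "az": 0}, {"fingers": 0.18, "x": 0.018, "y": -0.027, "z": 0, "ax": 0, "ay": 0, "az": 0}, {"fingers": 0.18, "x": 0, "y": 0, "z": 0.03, "ax": 0, "ay": 0, "az": 0}, {"fingers": 0.18, "x": 0, "y": 0, "z": 0.03, "ax": 0, "ay": 0, "az": 0}, {"fingers": 0.18, "x": 0, "y": 0, "z": 0.01, "ax": 0, "ay": 0, "az": 0}, {"fingers": 0.18, "x": 0, "y": 0, "z": 0, "ax": 0, "ay": 0, "az": 0}, {"fingers": 0.18, "x": 0, "y": 0, "z": 0, "ax": 0, "ay": 0, "az": 0}])

```text
clock: 14.52
tcp_pos: [0.4354, -0.003, 0.1087]
orientation: [0.26, -3.13, -0.001]
contact_force: [-0.2, 0.1, 0.3]
grip_width: 0.0503
gripper_force: 0.0
```

```bash
python3 - <<'E'
from n import *
to([(-.126,-.013,.033),(-.048,-.004,.033)])
E
```

```text
t 14.5167 tcp g [-0.1276 -0.0111] z 0.1087 yaw -170.5 gauge yaw 10.17 F [-0.2  0.1  0.3] gw 0.0503 j7 [0.76 0.98]
(-0.126, -0.013, 0.033) w [ 0.437 -0.005  0.033] shift [-0.0016 -0.0019  0.0757]
(-0.048, -0.004, 0.033) w [0.512 0.018 0.033] shift [-0.0779  0.0099 -0.    ]
```

>>> arm_command(rows=[{"fingers": 0.18, "x": 0, "y": -0.002, "z": 0.02, "ax": 0, "ay": 0, "az": -0.6}, {"fingers": 0.18, "x": 0, "y": 0, "z": 0.02, "ax": 0, "ay": 0, "az": 0}, {"fingers": 0.18, "x": 0, "y": 0, "z": 0.02, "ax": 0, "ay": 0, "az": 0}, {"fingers": 0.18, "x": 0, "y": 0, "z": 0.0155, "ax": 0, "ay": 0, "az": 0}, {"fingers": 0.18, "x": 0, "y": 0, "z": 0, "ax": 0, "ay": 0, "az": 0}, {"fingers": 0.18, "x": 0, "y": 0, "z": 0, "ax": 0, "ay": 0, "az": 0}])

```text
clock: 15.02
tcp_pos: [0.4364, -0.005, 0.0338]
orientation: [-0.277, 3.128, 0.0]
contact_force: [-0.5, 0.1, 0.9]
grip_width: 0.0504
gripper_force: 0.0
```

>>> arm_command(rows=[{"fingers": 0.18, "x": -0.008, "y": 0.001, "z": 0, "ax": 0, "ay": 0, "az": 0}, {"fingers": 0.18, "x": -0.008, "y": 0.001, "z": 0, "ax": 0, "ay": 0, "az": 0}, {"fingers": 0.18, "x": -0.008, "y": 0.001, "z": 0, "ax": 0, "ay": 0, "az": 0}, {"fingers": 0.18, "x": -0.008, "y": 0.001, "z": 0, "ax": 0, "ay": 0, "az": 0}, {"fingers": 0.18, "x": -0.008, "y": 0.001, "z": 0, "ax": 0, "ay": 0, "az": 0}, {"fingers": 0.18, "x": -0.008, "y": 0.001, "z": 0, "ax": 0, "ay": 0, "az": 0}, {"fingers": 0.18, "x": -0.008, "y": 0.001, "z": 0, "ax": 0, "ay": 0, "az": 0}, {"fingers": 0.18, "x": -0.008, "y": 0.001, "z": 0, "ax": 0, "ay": 0, "az": 0}, {"fingers": 0.18, "x": 0, "y": 0, "z": 0, "ax": 0, "ay": 0, "az": 0}])

```text
clock: 15.77
tcp_pos: [0.497, 0.0127, 0.0334]
orientation: [0.273, -3.127, 0.003]
contact_force: [-5.0, -1.4, 0.0]
grip_width: 0.0507
gripper_force: 4.0
```

```bash
python3 - <<'E'
from n import *
to([(-.046,-.003,.033)])
E
```

```text
t 15.7667 tcp g [-0.0642 -0.0066] z 0.0334 yaw -170.01 gauge yaw 10.17 F [-5.  -1.4  0. ] gw 0.0507 j7 [0.57 0.86]
(-0.046, -0.003, 0.033) w [0.514 0.019 0.033] shift [-0.0182  0.0037  0.0003]
```

>>> arm_command(rows=[{"fingers": 0.18, "x": -0.005, "y": 0.001, "z": 0, "ax": 0, "ay": 0, "az": 0}, {"fingers": 0.18, "x": -0.005, "y": 0.001, "z": 0, "ax": 0, "ay": 0, "az": 0}, {"fingers": 0.18, "x": -0.004, "y": 0.0005, "z": 0, "ax": 0, "ay": 0, "az": 0}, {"fingers": 0.18, "x": 0, "y": 0, "z": 0, "ax": 0, "ay": 0, "az": 0}])

```text
clock: 16.1
tcp_pos: [0.5102, 0.0174, 0.0332]
orientation: [0.273, -3.127, 0.002]
contact_force: [-4.2, -2.1, 1.1]
grip_width: 0.0502
gripper_force: 4.7
```

>>> arm_command(rows=[{"fingers": 0.18, "x": -0.002, "y": 0, "z": 0, "ax": 0, "ay": 0, "az": 0}, {"fingers": 0.18, "x": -0.002, "y": 0, "z": 0, "ax": 0, "ay": 0, "az": 0}, {"fingers": 0.18, "x": 0, "y": 0, "z": 0, "ax": 0, "ay": 0, "az": 0}])

```text
clock: 16.35
tcp_pos: [0.513, 0.018, 0.0331]
orientation: [0.273, -3.126, 0.003]
contact_force: [-8.2, -2.2, 6.7]
grip_width: 0.0505
gripper_force: 6.5
```

>>> arm_command(rows=[{"fingers": 0.18, "x": -0.0015, "y": 0, "z": 0, "ax": 0, "ay": 0, "az": 0}, {"fingers": 0.18, "x": 0, "y": 0, "z": 0, "ax": 0, "ay": 0, "az": 0}])

```text
clock: 16.52
tcp_pos: [0.5143, 0.0182, 0.033]
orientation: [0.274, -3.125, 0.003]
contact_force: [-9.5, -1.2, 6.3]
grip_width: 0.0505
gripper_force: 6.6
```

>>> arm_command(rows=[{"fingers": 0.18, "x": -0.0015, "y": 0, "z": 0, "ax": 0, "ay": 0, "az": 0}, {"fingers": 0.18, "x": 0, "y": 0, "z": 0, "ax": 0, "ay": 0, "az": 0}])

```text
clock: 16.68
tcp_pos: [0.5158, 0.0185, 0.0331]
orientation: [0.274, -3.125, 0.003]
contact_force: [-8.9, -1.1, 5.6]
grip_width: 0.0506
gripper_force: 6.4
```

```bash
python3 - <<'E'
from n import *
to([(-.046,-.003,.033)])
E
```

```text
t 16.6833 tcp g [-0.0446 -0.0041] z 0.0331 yaw -169.99 gauge yaw 10.17 F [-8.9 -1.1  5.6] gw 0.0506 j7 [0.55 0.87]
(-0.046, -0.003, 0.033) w [0.514 0.019 0.033] shift [0.0014 0.0011 0.0001]
```

```bash
python3 - <<'E'
from n import *
g=r.grab_frame("side"); t=r.grab_frame("top")
a=cv2.resize(g["frame"][200:360,220:400,::-1],(560,498),interpolation=cv2.INTER_CUBIC)
W=cloud(g); I=g["frame"].max(-1); G=(W[...,:2]-O)@Rg
m=(I<80)&(W[...,2]>.03)&(W[...,2]<.07)&(G[...,0]>-.03)&(G[...,0]<.042)&(abs(G[...,1])<.05)
P=np.c_[G[m],W[m][:,2]]; print(len(P),P.min(0),P.max(0))
T_=P[P[:,2]>.042]; print(np.linalg.lstsq(np.c_[T_[:,:2],np.ones(len(T_))],T_[:,2],rcond=None)[0],len(T_))
cv2.imwrite("pics/side6.png",a)
E
```

```text
888 [-0.02994716 -0.04544116  0.03020362] [0.0416667  0.04963401 0.06663876]
[-0.00840316 -0.01931671  0.04459685] 701
```

View pics/side6.png

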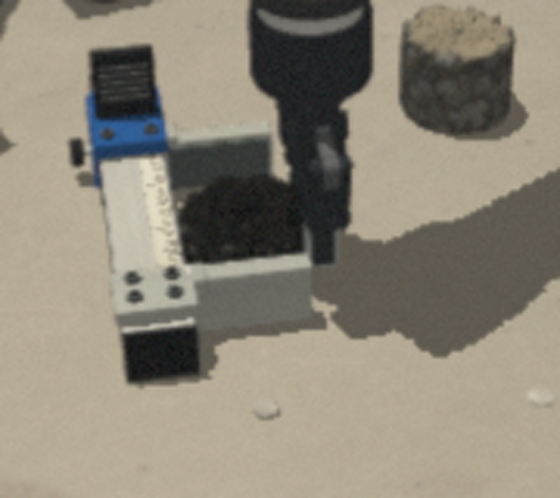

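Crop: the core at (240,215) is flat, with its edge at the rail face (180,215) and inside the anvil blade. I press slightly more to be sure of contact.

>>> arm_command(rows=[{"fingers": 0.18, "x": -0.0015, "y": 0, "z": 0, "ax": 0, "ay": 0, "az": 0}, {"fingers": 0.18, "x": 0, "y": 0, "z": 0, "ax": 0, "ay": 0, "az": 0}])

```text
clock: 16.95
tcp_pos: [0.5159, 0.0186, 0.0329]
orientation: [0.274, -3.123, 0.004]
contact_force: [-12.3, -2.5, 11.2]
grip_width: 0.0504
gripper_force: 8.9
```

>>> arm_command(rows=[{"fingers": 0.18, "x": -0.0015, "y": 0, "z": 0, "ax": 0, "ay": 0, "az": 0}, {"fingers": 0.18, "x": 0, "y": 0, "z": 0, "ax": 0, "ay": 0, "az": 0}])

```text
clock: 17.12
tcp_pos: [0.516, 0.0186, 0.0328]
orientation: [0.274, -3.12, 0.006]
contact_force: [-18.5, -3.2, 14.9]
grip_width: 0.0507
gripper_force: 11.6
```

>>> arm_command(rows=[{"fingers": 0.18, "x": 0.006, "y": 0, "z": 0, "ax": 0, "ay": 0, "az": 0}, {"fingers": 0.18, "x": 0.015, "y": 0, "z": 0, "ax": 0, "ay": 0, "az": 0}, {"fingers": 0.18, "x": 0.015, "y": 0, "z": -0.02, "ax": 0, "ay": 0, "az": 0}, {"fingers": 0.18, "x": 0, "y": 0, "z": -0.035, "ax": 0, "ay": 0, "az": 0}, {"fingers": 0.18, "x": 0, "y": 0, "z": -0.035, "ax": 0, "ay": 0, "az": 0}, {"fingers": 0.18, "x": 0, "y": 0, "z": -0.035, "ax": 0, "ay": 0, "az": 0}, {"fingers": -1, "x": 0, "y": 0, "z": -0.035, "ax": 0, "ay": 0, "az": 0}, {"fingers": -1, "x": 0, "y": -0.02, "z": 0, "ax": 0, "ay": 0, "az": 0}, {"fingers": -1, "x": 0, "y": -0.02, "z": 0, "ax": 0, "ay": 0, "az": 0}, {"fingers": -1, "x": 0, "y": 0, "z": 0, "ax": 0, "ay": 0, "az": 0}])

```text
clock: 17.95
tcp_pos: [0.494, -0.03, 0.194]
orientation: [-0.266, 3.128, -0.003]
contact_force: [-0.6, -1.5, -0.6]
grip_width: 0.002
gripper_force: 0.0
```

```bash
python3 - <<'E'
from n import *
from m import *
to([(.065,-.171,.2),(.065,-.171,.081)])
t=r.grab_frame("side"); W=cloud(t); 
m=(W[...,2]>.09)&(W[...,2]<.106); G=(W[...,:2]-O)@Rg; m&=(G[...,0]>.03)&(G[...,0]<.1)&(G[...,1]<-.08)&(G[...,1]>-.17); print("plate",G[m].mean(0),m.sum())
E
```

```text
t 17.95 tcp g [-0.0747 -0.0481] z 0.194 yaw -170.28 gauge yaw 10.17 F [-0.6 -1.5 -0.6] gw 0.002 j7 [0.86 1.18]
(0.065, -0.171, 0.2) w [ 0.653 -0.126  0.2  ] shift [-0.1407 -0.1218 -0.0053]
(0.065, -0.171, 0.081) w [ 0.653 -0.126  0.081] shift [0.0003 0.0003 0.119 ]
plate [ 0.06681312 -0.1278147 ] 121
```

>>> arm_command(rows=[{"fingers": -1, "x": -0.028, "y": -0.0244, "z": 0, "ax": 0, "ay": 0, "az": 0}, {"fingers": -1, "x": -0.028, "y": -0.0244, "z": 0, "ax": 0, "ay": 0, "az": 0}, {"fingers": -1, "x": -0.028, "y": -0.0244, "z": 0, "ax": 0, "ay": 0, "az": 0}, {"fingers": -1, "x": -0.028, "y": -0.0244, "z": 0, "ax": 0, "ay": 0, "az": 0}, {"fingers": -1, "x": -0.028, "y": -0.0244, "z": 0, "ax": 0, "ay": 0, "az": 0}, {"fingers": -1, "x": 0, "y": 0, "z": 0.02, "ax": 0, "ay": 0, "az": 0}, {"fingers": -1, "x": 0, "y": 0, "z": 0.02, "ax": 0, "ay": 0, "az": 0}, {"fingers": -1, "x": 0, "y": 0, "z": 0, "ax": 0, "ay": 0, "az": 0}, {"fingers": -1, "x": 0, "y": 0, "z": 0, "ax": 0, "ay": 0, "az": 0}])

```text
clock: 18.75
tcp_pos: [0.6507, -0.1207, 0.1523]
orientation: [0.276, -3.128, -0.002]
contact_force: [0.8, 1.0, -0.9]
grip_width: 0.0001
gripper_force: 0.0
```

```bash
python3 - <<'E'
from n import *
to([(.065,-.171,.081)])
E
```

```text
t 18.75 tcp g [ 0.0636 -0.165 ] z 0.1523 yaw -169.9 gauge yaw 10.17 F [ 0.8  1.  -0.9] gw 0.0001 j7 [0.74 1.31]
(0.065, -0.171, 0.081) w [ 0.653 -0.126  0.081] shift [-0.0015 -0.0061  0.0713]
```

>>> arm_command(rows=[{"fingers": -1, "x": -0.0015, "y": -0.006, "z": 0.02, "ax": 0, "ay": 0, "az": 0}, {"fingers": -1, "x": 0, "y": 0, "z": 0.02, "ax": 0, "ay": 0, "az": 0}, {"fingers": -1, "x": 0, "y": 0, "z": 0.02, "ax": 0, "ay": 0, "az": 0}, {"fingers": -1, "x": 0, "y": 0, "z": 0.011, "ax": 0, "ay": 0, "az": 0}, {"fingers": -1, "x": 0, "y": 0, "z": 0, "ax": 0, "ay": 0, "az": 0}, {"fingers": -1, "x": 0, "y": 0, "z": 0, "ax": 0, "ay": 0, "az": 0}])

```text
clock: 19.25
tcp_pos: [0.6539, -0.1271, 0.0826]
orientation: [-0.275, 3.129, 0.0]
contact_force: [-0.5, -0.2, 0.0]
grip_width: -0.0002
gripper_force: 0.0
```

>>> arm_command(rows=[{"fingers": -1, "x": 0, "y": 0.007, "z": 0, "ax": 0, "ay": 0, "az": 0}, {"fingers": -1, "x": 0, "y": 0.007, "z": 0, "ax": 0, "ay": 0, "az": 0}, {"fingers": -1, "x": 0, "y": 0.007, "z": 0, "ax": 0, "ay": 0, "az": 0}, {"fingers": -1, "x": 0, "y": 0.007, "z": 0, "ax": 0, "ay": 0, "az": 0}, {"fingers": -1, "x": 0, "y": 0.007, "z": 0, "ax": 0, "ay": 0, "az": 0}, {"fingers": -1, "x": 0, "y": 0.007, "z": 0, "ax": 0, "ay": 0, "az": 0}, {"fingers": -1, "x": 0, "y": 0.005, "z": 0, "ax": 0, "ay": 0, "az": 0}, {"fingers": -1, "x": 0, "y": 0.004, "z": 0, "ax": 0, "ay": 0, "az": 0}, {"fingers": -1, "x": 0, "y": 0, "z": 0, "ax": 0, "ay": 0, "az": 0}])

```text
clock: 20.0
tcp_pos: [0.6445, -0.0758, 0.0819]
orientation: [0.277, -3.129, -0.001]
contact_force: [-0.4, 0.4, 0.2]
grip_width: -0.0002
gripper_force: 0.0
```

```bash
python3 - <<'E'
from n import *
to([(.065,-.1035,.081)])
E
```

```text
t 20.0 tcp g [ 0.0653 -0.1197] z 0.0819 yaw -169.89 gauge yaw 10.17 F [-0.4  0.4  0.2] gw -0.0002 j7 [0.65 1.19]
(0.065, -0.1035, 0.081) w [ 0.641 -0.06   0.081] shift [0.0004 0.0162 0.0009]
```

>>> arm_command(rows=[{"fingers": -1, "x": 0, "y": 0.003, "z": 0, "ax": 0, "ay": 0, "az": 0}, {"fingers": -1, "x": 0, "y": 0.003, "z": 0, "ax": 0, "ay": 0, "az": 0}, {"fingers": -1, "x": 0, "y": 0.003, "z": 0, "ax": 0, "ay": 0, "az": 0}])

```text
clock: 20.25
tcp_pos: [0.6429, -0.0688, 0.0816]
orientation: [0.273, -3.129, 0.001]
contact_force: [0.7, -3.2, 0.9]
grip_width: -0.0003
gripper_force: 1.3
```

>>> arm_command(rows=[{"fingers": -1, "x": 0, "y": 0.002, "z": 0, "ax": 0, "ay": 0, "az": 0}, {"fingers": -1, "x": 0, "y": 0.002, "z": 0, "ax": 0, "ay": 0, "az": 0}])

```text
clock: 20.42
tcp_pos: [0.6422, -0.0645, 0.0816]
orientation: [0.274, -3.129, 0.0]
contact_force: [0.1, -0.7, 1.2]
grip_width: -0.0
gripper_force: 1.3
```

>>> arm_command(rows=[{"fingers": -1, "x": 0, "y": 0.0015, "z": 0, "ax": 0, "ay": 0, "az": 0}, {"fingers": -1, "x": 0, "y": 0.0015, "z": 0, "ax": 0, "ay": 0, "az": 0}])

```text
clock: 20.58
tcp_pos: [0.6419, -0.0633, 0.0816]
orientation: [0.273, -3.129, 0.004]
contact_force: [1.1, -8.2, 2.3]
grip_width: -0.0002
gripper_force: 4.4
```

>>> arm_command(rows=[{"fingers": -1, "x": 0, "y": 0.0015, "z": 0, "ax": 0, "ay": 0, "az": 0}, {"fingers": -1, "x": 0, "y": 0, "z": 0, "ax": 0, "ay": 0, "az": 0}])

```text
clock: 20.75
tcp_pos: [0.6418, -0.0626, 0.0817]
orientation: [0.271, -3.129, 0.005]
contact_force: [0.6, -6.9, 0.7]
grip_width: -0.0004
gripper_force: 3.7
```

>>> arm_command(rows=[{"fingers": -1, "x": 0, "y": 0.0015, "z": 0, "ax": 0, "ay": 0, "az": 0}, {"fingers": -1, "x": 0, "y": 0, "z": 0, "ax": 0, "ay": 0, "az": 0}])

```text
clock: 20.92
tcp_pos: [0.6415, -0.061, 0.0816]
orientation: [0.271, -3.129, 0.005]
contact_force: [0.5, -6.6, 1.1]
grip_width: -0.0002
gripper_force: 3.8
```

>>> arm_command(rows=[{"fingers": -1, "x": 0, "y": 0.0015, "z": 0, "ax": 0, "ay": 0, "az": 0}, {"fingers": -1, "x": 0, "y": 0, "z": 0, "ax": 0, "ay": 0, "az": 0}])

```text
clock: 21.08
tcp_pos: [0.6413, -0.06, 0.0816]
orientation: [0.271, -3.129, 0.006]
contact_force: [0.5, -7.8, 0.8]
grip_width: -0.0001
gripper_force: 4.2
```

Core is sliding to the anvil at about 7 N. I continue until it stalls.

>>> arm_command(rows=[{"fingers": -1, "x": 0, "y": 0.0015, "z": 0, "ax": 0, "ay": 0, "az": 0}, {"fingers": -1, "x": 0, "y": 0, "z": 0, "ax": 0, "ay": 0, "az": 0}])

```text
clock: 21.25
tcp_pos: [0.6413, -0.06, 0.0817]
orientation: [0.269, -3.13, 0.009]
contact_force: [0.8, -10.3, 1.4]
grip_width: -0.0003
gripper_force: 5.4
```

>>> arm_command(rows=[{"fingers": -1, "x": 0, "y": 0.0015, "z": 0, "ax": 0, "ay": 0, "az": 0}, {"fingers": -1, "x": 0, "y": 0, "z": 0, "ax": 0, "ay": 0, "az": 0}])

```text
clock: 21.42
tcp_pos: [0.6413, -0.06, 0.0817]
orientation: [0.267, -3.13, 0.012]
contact_force: [1.6, -12.7, 2.8]
grip_width: -0.0
gripper_force: 6.8
```

>>> arm_command(rows=[{"fingers": -1, "x": 0, "y": 0.0015, "z": 0, "ax": 0, "ay": 0, "az": 0}, {"fingers": -1, "x": 0, "y": 0, "z": 0, "ax": 0, "ay": 0, "az": 0}])

```text
clock: 21.58
tcp_pos: [0.6413, -0.0599, 0.0817]
orientation: [0.266, -3.13, 0.014]
contact_force: [1.8, -16.8, 2.5]
grip_width: -0.0003
gripper_force: 8.2
```

>>> arm_command(rows=[{"fingers": -1, "x": 0, "y": -0.01, "z": 0, "ax": 0, "ay": 0, "az": 0}, {"fingers": -1, "x": 0, "y": -0.02, "z": 0, "ax": 0, "ay": 0, "az": 0}, {"fingers": -1, "x": 0, "y": -0.01, "z": -0.03, "ax": 0, "ay": 0, "az": 0}, {"fingers": -1, "x": 0, "y": 0, "z": -0.04, "ax": 0, "ay": 0, "az": 0}, {"fingers": -1, "x": 0, "y": -0.04, "z": -0.01, "ax": 0, "ay": 0, "az": 0}, {"fingers": -1, "x": 0, "y": -0.04, "z": 0, "ax": 0, "ay": 0, "az": 0}, {"fingers": -1, "x": 0, "y": -0.04, "z": 0, "ax": 0, "ay": 0, "az": 0}, {"fingers": -1, "x": 0, "y": -0.04, "z": 0, "ax": 0, "ay": 0, "az": 0}, {"fingers": -1, "x": 0, "y": 0, "z": 0, "ax": 0, "ay": 0, "az": 0}, {"fingers": -1, "x": 0, "y": 0, "z": 0, "ax": 0, "ay": 0, "az": 0}])

```text
clock: 22.42
tcp_pos: [0.6747, -0.2528, 0.1607]
orientation: [0.266, -3.13, -0.001]
contact_force: [-0.8, 1.3, -0.5]
grip_width: -0.0001
gripper_force: 0.0
```

```bash
python3 - <<'E'
from n import *
from m import *
f=r.grab_frame("top"); g=r.grab_frame("side"); W=cloud(f); W1=np.load("top1.npz")["W"]
print(fitgauge(W)[0], "grey",core(W,378,314,.05,.08,28)[0])
G=(W[...,:2]-O)@Rg; I=f["frame"].max(-1)
m=(W[...,2]>.025)&(W[...,2]<.06)&(I<80)&(G[...,0]<.05)&(G[...,0]>-.06)&(abs(G[...,1])<.05)
n_,l,s,c=cv2.connectedComponentsWithStats(m.astype(np.uint8)); k=1+s[1:,4].argmax(); P=G[l==k].astype(np.float32)
print("core",cv2.minEnclosingCircle(P),P.min(0),P.max(0))
a=cv2.resize(f["frame"][190:280,240:370,::-1],(580,400),interpolation=cv2.INTER_CUBIC)
b=cv2.resize(g["frame"][210:340,230:360,::-1],(400,400),interpolation=cv2.INTER_CUBIC)
cv2.imwrite("pics/fin.png",cv2.resize(np.hstack([a,b]),(800,326)))
E
```

```text
[0.55917874 0.03048134 0.17573072 0.08605932] grey [ 0.4053 -0.1718]
core ((0.0005613636458292603, 0.010649110190570354), 0.052333276718854904) [-0.04427667 -0.04000844] [0.04253222 0.04963319]
```

View pics/fin.png

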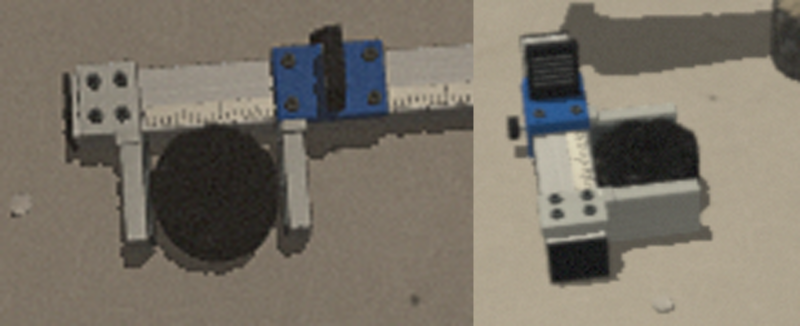

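Final view: the core at (215,190) is between both blades, touching the rail at (215,125). The fitted opening is 86.1 mm, and the grey core hasn't moved. Handing in.

```bash
python3 -c "
from bench import r
print(r.hand_in())"
```

```text
the job is handed in; nothing more can be done
None
```

The black core is seated against the rail and snug between the jaws at a fitted opening of about 86.1 mm, and the job was handed in after about 22 s with the arm clear; no verdict came back.

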